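# Push a sample cassette home and press the start key of an analyser

### The job

Load and start the analyser: with your fingertips push the blue cassette along its channel until it sits fully home against the end stop, without picking it up, then press the green key down lightly with the fingertips and let it come up again. Leave the red, yellow and blue keys, the vials, the bottle, the orange cassette and the slide box alone, and withdraw.

Things in the scene. Friction and masses are not known exactly. Their poses are not given: they have to be found in the camera images.
- analyser: white bench analyser, fixed, 300 (x) x 320 (y) mm. Origin: centre of its underside; z up, +x from its front edge to its back. Flat deck 45 mm high; along the back (own x 85 to 150 mm) a low head with a display rises to 80 mm. Loading channel on the +y half, along own x at own y = 75 mm, from own x = -130 mm to the end stop; four keys on the -y half.
- bay_home (a point): point on the channel floor (the deck) where the centre of the cassette's underside lies when fully home, 40 mm before the face of the end stop (16 mm high). Axes as the analyser's: +x is the direction to push. The channel is open at the top and front, 50 mm wide between walls 14 mm high and 6 mm thick.
- cassette: blue sample cassette, loose, 80 (x, along the channel) x 46 (y) x 24 mm high, with a pale label and a small amber window on top, about 60 to 125 g. Origin: centre of its underside. It lies on the channel floor, 35 to 85 mm short of its home; its +x points along the channel to the end stop, so it is pushed on its -x end.
- key_green (a joint): the start key of the analyser: a round green cap 24 mm across on a round black housing (40 mm across, 12 mm high) standing on the deck. The value is how far the cap is pressed down, m: 0 up, 0.008 fully down. A spring returns it; it starts to move at about 1.2 N and is fully down at 4 N. The four keys stand in a square, 48 mm apart, in any order.
- key_green_top (a point): centre of the top of the green key's cap, 24 mm above the deck when up; it moves down with the cap
- key_red (a joint): a key of the analyser: a round red cap 24 mm across on a round black housing (40 mm across, 12 mm high) standing on the deck. The value is how far the cap is pressed down, m: 0 up, 0.008 fully down. A spring returns it; it starts to move at about 1.2 N and is fully down at 4 N. The four keys stand in a square, 48 mm apart, in any order.
- key_yellow (a joint): a key of the analyser: a round yellow cap 24 mm across on a round black housing (40 mm across, 12 mm high) standing on the deck. The value is how far the cap is pressed down, m: 0 up, 0.008 fully down. A spring returns it; it starts to move at about 1.2 N and is fully down at 4 N. The four keys stand in a square, 48 mm apart, in any order.
- key_blue (a joint): a key of the analyser: a round blue cap 24 mm across on a round black housing (40 mm across, 12 mm high) standing on the deck. The value is how far the cap is pressed down, m: 0 up, 0.008 fully down. A spring returns it; it starts to move at about 1.2 N and is fully down at 4 N. The four keys stand in a square, 48 mm apart, in any order.
- key_red_top (a point): centre of the top of the red key's cap
- key_yellow_top (a point): centre of the top of the yellow key's cap
- key_blue_top (a point): centre of the top of the blue key's cap
- vial_a: loose amber vial with a white cap, 24 mm across, 45 mm high, upright on the front part of the deck; origin: centre of its underside
- vial_b: loose amber vial with a black cap, 24 mm across, 45 mm high, upright on the front part of the deck; origin: centre of its underside
- vial_c: loose amber bottle with a red cap, 34 mm across, 70 mm high, upright on the bench to the left of the analyser; origin: centre of its underside
- spare: loose orange cassette, 80 x 46 x 24 mm, on the bench to the left of the analyser, not to be used; origin: centre of its underside
- slide_box: loose green slide box, 90 x 140 x 28 mm, on the bench to the right of the analyser; origin: centre of its underside

How it is judged:
On the way, in this order (a step that is already met when the one before it is completed fails the run):
1. the blue cassette is pushed fully home against the end stop (x of cassette in the frame of bay_home between -0.005 and 0.005 m and y of cassette in the frame of bay_home between -0.006 and 0.006 m and angle between cassette's own z axis and vertical below 0.1 rad and z of cassette in the frame of bay_home below 0.004 m), for 0.2 s.
2. the green key is pressed down (value of joint key_green above 0.004 m).
3. the green key is let up again (value of joint key_green below 0.0015 m), for 0.2 s.
At the end, for the whole second after the job is handed in: the blue cassette lies flat and at rest in the channel within 5 mm of fully home; all four keys are up (less than 1.5 mm down); the vials, the bottle, the orange cassette and the slide box stand within 10 mm of where they were, not tipped (all of step 1 and linear speed of cassette below 0.01 m/s and value of joint each of key_green, key_red, key_yellow, key_blue below 0.0015 m and distance of each of vial_a, vial_b, vial_c, spare, slide_box from where it was at the start of the episode below 0.01 m and angle between each of vial_a, vial_b, vial_c, spare, slide_box's own z axis and vertical below 0.15 rad); the robot touches nothing.
It fails at once if the blue cassette is lifted more than 8 mm or tipped (z of cassette in the frame of bay_home above 0.008 m or angle between cassette's own z axis and vertical above 0.25 rad).
It fails at once if the green key is pressed before the cassette is home (value of joint key_green above 0.004 m and not (x of cassette in the frame of bay_home between -0.005 and 0.005 m and y of cassette in the frame of bay_home between -0.006 and 0.006 m and angle between cassette's own z axis and vertical below 0.1 rad and z of cassette in the frame of bay_home below 0.004 m)).
It fails at once if the green key is pressed with more than 20 N (contact force between anything else and key_green above 20 N).
It fails at once if another key is pressed by more than 2 mm (value of joint any of key_red, key_yellow, key_blue above 0.002 m).
It fails at once if a vial, the bottle, the orange cassette or the slide box is moved more than 10 mm or tipped (distance of any of vial_a, vial_b, vial_c, spare, slide_box from where it was at the start of the episode above 0.01 m or angle between any of vial_a, vial_b, vial_c, spare, slide_box's own z axis and vertical above 0.3 rad).
It also fails if it takes over 42 s, if anything falls off the work surface, if the arm or the gripper's body presses on something with over 40 N, if the wrist force passes 120 N, or if a joint passes its speed limit or range.

### The arm

A 6-joint arm with a two-finger parallel gripper is mounted at the origin on the work surface. World frame = base frame: x ahead of the robot, y to its left, z up, the work surface at z = 0. Lengths are in m, angles in rad, forces in N, time in s.
With the tool pointing down it reaches from about 0.425 to 0.95 m from the base axis. Payload 3.5 kg.
Tool frame: the origin (TCP) lies on the centre line of the jaws, within the pads' length; the fingertips stand 19 mm ahead of it and the grasp point (between the pads) is the TCP; z points along the fingers, y is the line along which they close (so a half turn about z gives the same grasp; the last joint's range is limited). The gripper opens to 85 mm and grips with 20 to 120 N. Pads are 22 mm wide; open, the fingers measure 114 mm over their backs; the gripper's body (76 mm by 85 mm) begins 54 mm behind the grasp point. The pads swing forward as they close: fully open they stand 13 mm farther back than shut.
Start: joints at [-1.408, 0.286, 1.577, -0, 1.279, -0.15], TCP at [0.208, -0.642, 0.25] pointing down, gripper open.
Joint ranges: [-2.77, 2.77], [-0.9, 2.22], [0.21, 2.48], [-1.53, 4.67], [0.24, 2.81], [-2.84, 2.84]. Speed limits (rad/s): [2.79, 2.79, 3.14, 3.14, 3.14, 3.14].

### API

Orientations are given as a unit quaternion [x, y, z, w].
In Python, from plant import status, cams, ctrl gives the robot as it stands.
- The arm moves only by the shell command python3 -m inch 'ROWS' [FORCE]. ROWS is JSON, a list of rows, each a list of 3 entries, a list of its own where there are three numbers: the opening, from -1 (shut) to 1 (fully open), then the shift along the tool's x, y, z in cm, then the turn about the tool's z in rad. In form: [[jaw, [dx, dy, dz], twist], ...]. A call has 1 to 20 rows; each row is the pose to reach, as a shift and turn from the pose commanded when the call began, along the tool's axes at that moment; what a row does not reach only later rows make up. A row lasts 1/10 s, in which the tool goes at most 50 mm and 8.59 degrees, less where a joint would pass 70% of its speed; a pose out of reach is approached as far as the arm can. A call with a gripper value outside its range is refused whole. The fingers move at their own pace and stop on an object; FORCE is the grip in N (left out, the last holds). Time passes only in rows, so rows that repeat a pose let the fingers close. It gives the time, the measured TCP pose, the force and the opening at its end, in the units of the state.
- status.get_state(): the state, without advancing time (a new reading comes with each control period).
- cams.read_camera(name): name is "scene" or "top" or "wrist"; returns the picture (384x512x3 uint8, blue, green, red); there is no depth.
- cams.calibration(name): a dict with "camera_matrix" (3x3 intrinsics, pixels), "k1" (the pictures are not rectified: a ray, as slopes to the right and down, at radius r is drawn at 1 + k1 r^2 times it, then the intrinsics apply), "cam_to_world" (4x4, takes a point from camera to world coordinates); the wrist camera has in their place "mount" (4x4, takes a point from camera to tool coordinates, whose origin is the TCP and whose axes are the flange's). Camera axes: x right, y down, z forward; pixel columns grow to the right and rows downward; lengths in m; the calibration is good to about 2 mm. A picture is of the moment at which its call begins: read the wrist's pose just before it. calibration takes no time and is no camera call.
- ctrl.sign_off(): hands the job in, once; it reports no verdict.
The state is a dict: "time": time; "qpos": joint angles; "dq": joint speeds; "joint_efforts": joint torques, N m; "eef_pos": TCP position; "tcp_rot": TCP orientation; "contact_force": force on the tool from outside, world axes, zero at the start; "wrist_torque": the same for the moment, N m; "opening": opening from 0.0 (shut) to 1.0 (fully open).
Only numpy, scipy, OpenCV 4.12 (cv2) and the standard library are available. Lean on these libraries where they do the work, as an engineer would, in place of code of your own. Each camera call takes 0.05 s, during which the arm holds its last target. There are 200 camera calls.

## Working session

There is one attempt and no reset: what is moved stays moved. The work goes in short steps, Python scripts to look and compute and a shell command to move; the robot and the scene stay as the last step left them, time stands still between calls to the robot, and variables do not carry over. Pictures are saved under pics/ and viewed, on a budget of 10 in all, crops included, one or two more only if the job needs it, and the job is handed in when it is done.

```bash
mkdir -p pics; python3 - <<'E'
from plant import status,cams
import cv2
s=status.get_state();print({k:s[k] for k in("time","eef_pos","tcp_rot","opening","contact_force")})
for n in("scene","top","wrist"):
    cv2.imwrite(f"pics/{n}0.png",cams.read_camera(n))
    c=cams.calibration(n);print(n,c)
E
```

```text
{'time': 0.0, 'eef_pos': array([ 0.20762877, -0.64162117,  0.24892646]), 'tcp_rot': array([ 9.87795606e-01,  1.55751049e-01,  8.90907099e-07, -1.20473078e-03]), 'opening': 1.000469347785832, 'contact_force': array([-0.46568026, -0.41723483,  0.53340722])}
scene {'camera_matrix': array([[352.02358134,   0.        , 254.36170483],
       [  0.        , 352.02358134, 192.54892606],
       [  0.        ,   0.        ,   1.        ]]), 'k1': -0.052380677527234125, 'cam_to_world': array([[-2.54369475e-01,  8.46690169e-01, -4.67345619e-01,
         9.74842039e-01],
       [ 9.67107047e-01,  2.22876889e-01, -1.22596295e-01,
         9.70742578e-02],
       [ 3.59460057e-04, -4.83157996e-01, -8.75533107e-01,
         9.01622597e-01],
       [ 0.00000000e+00,  0.00000000e+00,  0.00000000e+00,
         1.00000000e+00]])}
top {'camera_matrix': array([[346.90149988,   0.        , 254.60371087],
       [  0.        , 346.90149988, 188.48578825],
       [  0.        ,   0.        ,   1.        ]]), 'k1': -0.10383986497941906, 'cam_to_world': array([[ 0.00880027, -0.98470075,  0.17403156,  0.33979067],
       [-0.99995273, -0.00794644,  0.00560237, -0.01046462],
       [-0.00413372, -0.17407263, -0.98472414,  1.07799831],
       [ 0.        ,  0.        ,  0.        ,  1.        ]])}
wrist {'camera_matrix': array([[312.0011087 ,   0.        , 254.05482931],
       [  0.        , 312.0011087 , 191.12567641],
       [  0.        ,   0.        ,   1.        ]]), 'k1': -0.04705583999227622, 'mount': array([[ 1.21530689e-03, -9.60408920e-01, -2.78591508e-01,
         7.05907803e-02],
       [ 9.99998351e-01,  1.54303583e-03, -9.57101995e-04,
         9.24508906e-04],
       [ 1.34908597e-03, -2.78589886e-01,  9.60409212e-01,
        -1.23884685e-01],
       [ 0.00000000e+00,  0.00000000e+00,  0.00000000e+00,
         1.00000000e+00]])}
```

View pics/top0.png

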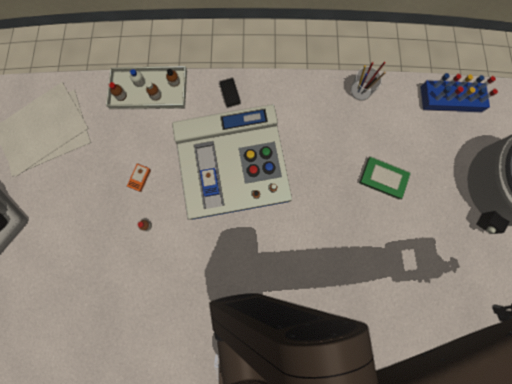

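View pics/scene0.png

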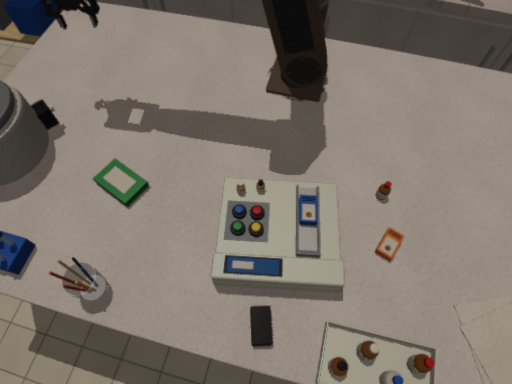

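The top view has the analyser at about (232,160), keys at (250-270,154-170), cassette at (209,181) and vials at (255,194) and (273,188). The scene view agrees: keys are around (247,220) and the cassette at (309,208). Next I'll enlarge both for accurate points.

```bash
cat > h.py <<'E'
import numpy as np,cv2
from plant import status,cams
from scipy.spatial.transform import Rotation as R
def T_wrist(s):
    T=np.eye(4);T[:3,:3]=R.from_quat(s["tcp_rot"]).as_matrix();T[:3,3]=s["eef_pos"]
    return T@cams.calibration("wrist")["mount"]
def pix2world(n,uv,z,T=None):
    "image points -> world points on the plane of height z"
    c=cams.calibration(n);T=c["cam_to_world"] if T is None else T
    D=np.array([c["k1"],0,0,0,0])
    # calibration's model: drawn = (1+k1 r^2)*ray, same as OpenCV's
    p=cv2.undistortPoints(np.array(uv,float).reshape(-1,1,2),c["camera_matrix"],D)[:,0]
    d=np.c_[p,np.ones(len(p))]@T[:3,:3].T
    return T[:3,3]+d*((z-T[2,3])/d[:,2])[:,None]
def proj(n,P,T=None):
    c=cams.calibration(n);T=c["cam_to_world"] if T is None else T
    W=np.linalg.inv(T)
    return cv2.projectPoints(np.array(P,float).reshape(-1,3),cv2.Rodrigues(W[:3,:3])[0],W[:3,3],c["camera_matrix"],np.array([c["k1"],0,0,0,0]))[0][:,0]
E
python3 - <<'E'
from h import *
t=cv2.imread("pics/top0.png")[100:222,165:295]; s=cv2.imread("pics/scene0.png")[170:292,205:350]
cv2.imwrite("pics/t4.png",cv2.resize(t,None,fx=4.6,fy=4.6,interpolation=cv2.INTER_CUBIC))
for n,(a,b,c,d) in {"top":(135,180,235,285),"scene":(195,245,222,275)}.items():
    I=cv2.imread(f"pics/{n}0.png");H=cv2.cvtColor(I,cv2.COLOR_BGR2HSV)
    for k,(l,h) in dict(red=(0,8),yel=(18,32),grn=(45,80),blu=(100,125)).items():
        m=((H[...,0]>=l)&(H[...,0]<=h)&(H[...,1]>140)&(H[...,2]>60)).astype(np.uint8)
        M=np.zeros_like(m);M[a:b,c:d]=m[a:b,c:d]
        q,L,st,ce=cv2.connectedComponentsWithStats(M)
        i=1+st[1:,4].argmax();print(n,k,st[i,4],ce[i].round(1),pix2world(n,[ce[i]],.067)[0].round(4))
E
```

```text
top red 59 [253.  169.1] [0.5772 0.0007 0.067 ]
top yel 62 [250.  153.8] [0.6247 0.0102 0.067 ]
top grn 16 [265.6 149.7] [ 0.6378 -0.0368  0.067 ]
top blu 45 [268.7 166.1] [ 0.5868 -0.0464  0.067 ]
scene red 68 [256.6 209.9] [ 0.5783 -0.0007  0.067 ]
scene yel 75 [255.5 226.7] [0.6255 0.0086 0.067 ]
scene grn 3 [241. 225.] [ 0.6305 -0.0288  0.067 ]
scene blu 57 [238.6 208.6] [ 0.5868 -0.0478  0.067 ]
```

View pics/t4.png

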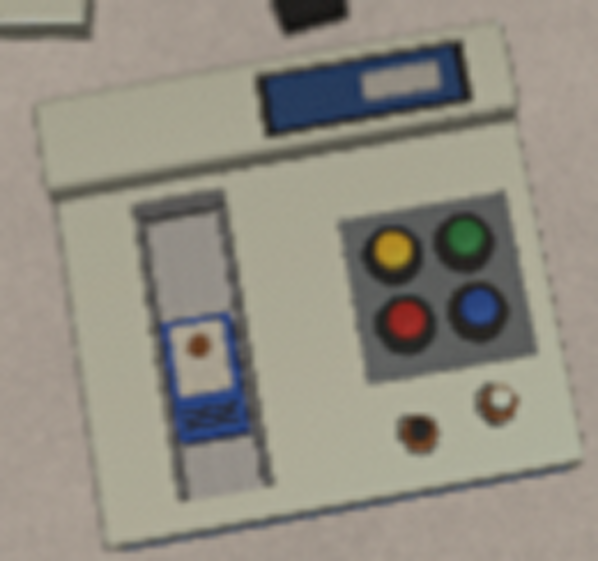

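```bash
python3 - <<'E'
from h import *
g=lambda P,z:pix2world("top",np.array(P)/4.6+[165-.4,100-.4],z)
cas=g([(162,322),(230,315),(250,435),(182,442)],.069)
cor=g([(108,548),(582,463)],.045)
inner=g([(150,221),(222,210),(186,497),(258,487)],.059)
grn=g([(465,237),(393,249),(405,320),(479,306)],.069)
yaw=np.radians(11.3);ex=np.array([np.cos(yaw),np.sin(yaw)]);ey=np.array([-ex[1],ex[0]])
d=cor[1]-cor[0];print("front edge yaw",np.degrees(np.arctan2(d[1],d[0]))+90,np.linalg.norm(d))
o=cor[:,:2].mean(0)+ex*.15;print("analyser o",o)
for n,P in("cas",cas),("inner",inner),("keys",grn):
    print(n,P[:,:2].round(4).tolist(),"mean",P.mean(0).round(4),"own",np.c_[(P[:,:2]-o)@ex,(P[:,:2]-o)@ey].round(4).tolist())
v=g([(418,428),(499,397)],.09);print("vials",v.round(3))
E
```

```text
front edge yaw 10.736725095622333 0.3140485251736516
analyser o [0.60513356 0.0689035 ]
cas [[0.5742, 0.1598], [0.5791, 0.1155], [0.5003, 0.1003], [0.4953, 0.1439]] mean [0.5372 0.1299 0.069 ] own [[-0.0125, 0.0952], [-0.0164, 0.0508], [-0.0967, 0.0513], [-0.093, 0.0951]]
inner [[0.6455, 0.1722], [0.6533, 0.1243], [0.4611, 0.1417], [0.468, 0.0954]] mean [0.5569 0.1334 0.059 ] own [[0.0598, 0.0934], [0.058, 0.0449], [-0.127, 0.0996], [-0.1293, 0.0528]]
keys [[0.6328, -0.0371], [0.6242, 0.01], [0.5766, 0.0016], [0.5863, -0.0464]] mean [ 0.605 -0.018  0.069] own [[0.0063, -0.1094], [0.0072, -0.0615], [-0.0411, -0.0604], [-0.041, -0.1093]]
vials [[ 0.502 -0.007  0.09 ]
 [ 0.522 -0.058  0.09 ]]
```

Estimates: analyser yaw is about 11°, cassette centre (0.537, 0.130), and it's about 75 mm short. Next I'll move above the channel behind the cassette with the jaws shut.

```bash
python3 -m inch '[[-1,[4,-2.5,0],0.01],[-1,[8,-5,0],0.02],[-1,[12,-7.5,1],0.03],[-1,[16,-10,2],0.04],[-1,[20,-12.5,3],0.05],[-1,[24,-15,4],0.06],[-1,[28,-17.5,5],0.08],[-1,[33,-20,5],0.1],[-1,[37,-23,5],0.12],[-1,[39,-27,5],0.12],[-1,[40,-31,5],0.12],[-1,[41,-35,5],0.12],[-1,[42,-39,5],0.12],[-1,[43,-43,5],0.12],[-1,[44,-47,5],0.12],[-1,[45,-51,5],0.12],[-1,[46,-55,5],0.12],[-1,[47,-59,5],0.12],[-1,[48,-64.1,5],0.12],[-1,[48,-64.1,5],0.12]]' 40
python3 -m inch '[[-1,[0,0,0],0],[-1,[0,0,0],0],[-1,[0,0,0],0],[-1,[0,0,0],0],[-1,[0,0,0],0]]'
python3 - <<'E'
from h import *
s=status.get_state();T=T_wrist(s);I=cams.read_camera("wrist");cv2.imwrite("pics/w1.png",I)
print(s["time"],s["eef_pos"],s["tcp_rot"],s["opening"]);np.save("T1.npy",T)
J=cv2.resize(I,None,fx=1.5,fy=1.5)
cv2.imwrite("pics/w1b.png",J)
E
```

```text
time: 2.15
eef_pos: [0.4657, 0.1198, 0.2001]
tcp_rot: [0.995, 0.1, -0.0, -0.001]
contact_force: [0.6, -0.3, -0.3]
opening: 0.001
time: 2.65
eef_pos: [0.4674, 0.1144, 0.2003]
tcp_rot: [0.995, 0.095, 0.0, 0.0]
contact_force: [-0.4, 0.0, -0.3]
opening: -0.001
2.65 [0.46743823 0.11441438 0.20032556] [9.95448199e-01 9.53041522e-02 4.98808708e-06 2.74291456e-05] -0.0013767159192007703
```

View pics/w1b.png

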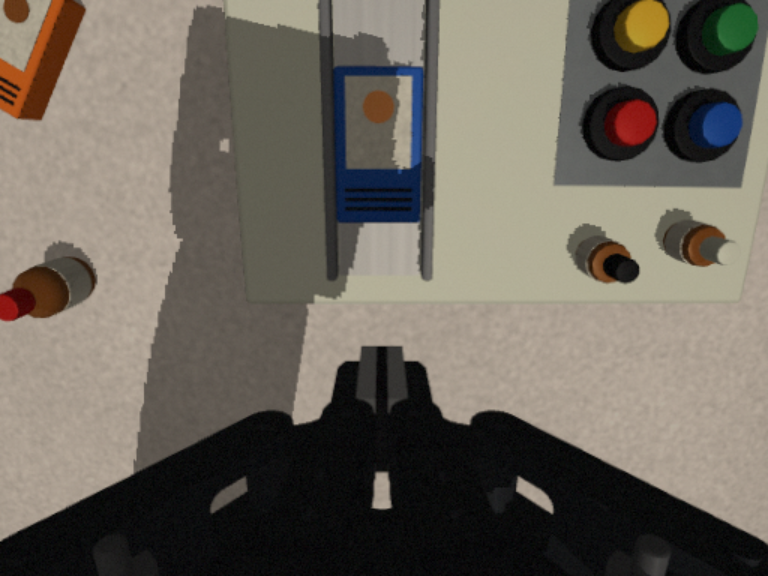

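The wrist view shows the channel almost parallel to the tool's x. The cassette spans x 335-422, y 68-220, the shut fingertips are centred at about x=383, and the green cap is at (737,27). I'll convert these to tool-frame shifts.

```bash
python3 - <<'E'
from h import *
T=np.load("T1.npy");s=status.get_state();Rt=R.from_quat(s["tcp_rot"]).as_matrix()
print("yaw",np.degrees(np.arctan2(Rt[1,0],Rt[0,0])))
def f(n,P,z):
    w=pix2world("wrist",(np.array(P)+.5)/1.5-.5,z,T);t=(w-s["eef_pos"])@Rt
    print(n,"world",w.round(4).tolist(),"tool cm",(100*t).round(2).tolist())
f("cas",[(337,221),(420,221),(422,67),(334,67)],.069)
f("walls in",[(337,278),(423,278),(332,5),(426,5)],.059)
f("front",[(248,301),(740,300)],.045)
f("keys Y G R B",[(649,25),(737,27),(636,122),(722,125)],.069)
for z in (.1,.18,.181,.182): f("tips",[(362,347),(404,347)],z)
f("vials",[(627,268),(725,251)],.09)
E
```

```text
yaw 10.959396980219633
cas world [[0.4964, 0.144, 0.069], [0.5051, 0.0995, 0.069], [0.5816, 0.115, 0.069], [0.5731, 0.1586, 0.069]] tool cm [[3.42, -2.34, 13.13], [3.42, 2.2, 13.13], [11.22, 2.13, 13.13], [11.22, -2.31, 13.13]]
walls in world [[0.4618, 0.1391, 0.059], [0.4715, 0.0896, 0.059], [0.6036, 0.1659, 0.059], [0.6128, 0.1188, 0.059]] tool cm [[-0.08, -2.52, 14.13], [-0.07, 2.53, 14.13], [14.35, -2.44, 14.13], [14.35, 2.35, 14.13]]
front world [[0.4323, 0.1924, 0.045], [0.493, -0.1168, 0.045]] tool cm [[-1.96, -8.31, 15.53], [-1.88, 23.21, 15.53]]
keys Y G R B world [[0.6244, 0.0073, 0.069], [0.634, -0.0382, 0.069], [0.5783, -0.0008, 0.069], [0.5868, -0.0475, 0.069]] tool cm [[13.38, 13.51, 13.13], [13.46, 18.16, 13.13], [8.69, 13.44, 13.13], [8.65, 18.18, 13.13]]
tips world [[0.4393, 0.1184, 0.1], [0.4435, 0.097, 0.1]] tool cm [[-2.68, -0.91, 10.03], [-2.68, 1.27, 10.03]]
tips world [[0.4742, 0.1215, 0.18], [0.4769, 0.1077, 0.18]] tool cm [[0.8, -0.54, 2.03], [0.8, 0.86, 2.03]]
tips world [[0.4746, 0.1215, 0.181], [0.4773, 0.1078, 0.181]] tool cm [[0.84, -0.54, 1.93], [0.85, 0.85, 1.93]]
tips world [[0.4751, 0.1215, 0.182], [0.4777, 0.108, 0.182]] tool cm [[0.89, -0.53, 1.83], [0.89, 0.85, 1.83]]
vials world [[0.5049, -0.0096, 0.09], [0.5239, -0.0585, 0.09]] tool cm [[1.32, 12.9, 11.03], [2.26, 18.06, 11.03]]
```

```bash
python3 -m inch '[[-1,[0,-0.1,3],0],[-1,[0,-0.1,6],0],[-1,[0,-0.1,9],0],[-1,[0,-0.1,11],0],[-1,[0,-0.1,12.3],0],[-1,[0,-0.1,12.8],0],[-1,[0,-0.1,12.8],0],[-1,[0,-0.1,12.8],0]]'
python3 -m inch '[[-1,[1,0,0],0],[-1,[1.8,0,0],0],[-1,[2.2,0,0],0],[-1,[2.6,0,0],0],[-1,[3,0,0],0],[-1,[3.5,0,0],0],[-1,[4,0,0],0],[-1,[4.5,0,0],0],[-1,[5,0,0],0],[-1,[5.5,0,0],0],[-1,[6,0,0],0],[-1,[6.5,0,0],0],[-1,[7,0,0],0],[-1,[7.5,0,0],0],[-1,[8,0,0],0],[-1,[8.5,0,0],0],[-1,[9,0,0],0],[-1,[9,0,0],0],[-1,[9,0,0],0]]'
python3 - <<'E'
from h import *
s=status.get_state();T=T_wrist(s);I=cams.read_camera("wrist");np.save("T2.npy",T);print(s["contact_force"])
cv2.imwrite("pics/w2.png",cv2.resize(I,None,fx=1.5,fy=1.5))
E
```

```text
time: 3.5
eef_pos: [0.468, 0.1163, 0.0734]
tcp_rot: [0.995, 0.096, 0.001, 0.0]
contact_force: [0.1, -0.2, -0.2]
opening: 0.003
time: 5.4
eef_pos: [0.5557, 0.1336, 0.0725]
tcp_rot: [0.995, 0.096, 0.0, -0.0]
contact_force: [-0.3, 0.1, 0.6]
opening: -0.001
[-0.26422774  0.06652848  0.59700768]
```

View pics/w2.png

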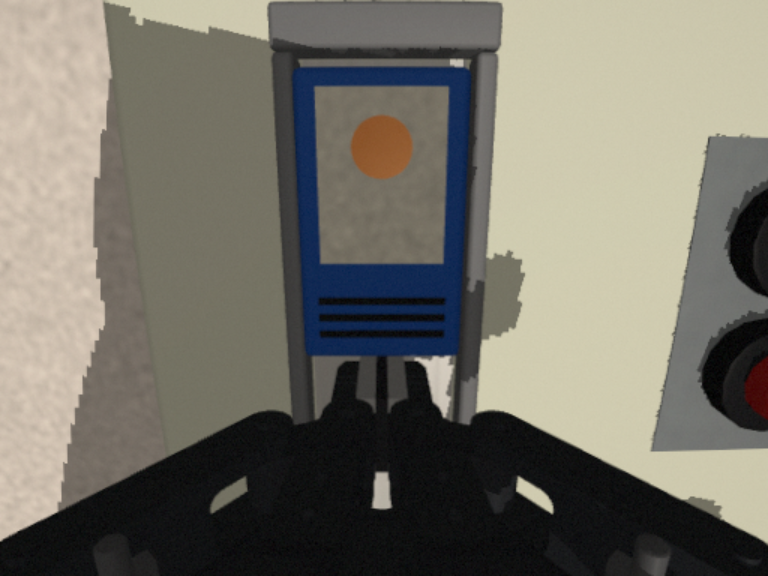

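The cassette's far edge is at y≈68 and the stop's face edge at y≈50, so there's a small gap left. The fingers are centred on its rear edge.

```bash
python3 - <<'E'
from h import *
T=np.load("T2.npy");s=status.get_state();Rt=R.from_quat(s["tcp_rot"]).as_matrix()
for n,P,z in("cas",[(294,68),(468,68),(308,354),(460,354)],.069),("stop top edge",[(272,50),(498,50)],.061):
    w=pix2world("wrist",(np.array(P)+.5)/1.5-.5,z,T);print(n,(1000*(w-s["eef_pos"])@Rt).round(1).tolist())
E
python3 -m inch '[[-1,[0.2,0,0],0],[-1,[0.4,0,0],0],[-1,[0.4,0,0],0],[-1,[0.4,0,0],0]]'
```

```text
cas [[91.4, -21.2, 3.5], [91.4, 22.7, 3.5], [13.2, -20.8, 3.5], [13.3, 24.2, 3.5]]
stop top edge [[97.2, -28.3, 11.5], [97.3, 31.8, 11.5]]
time: 5.85
eef_pos: [0.5594, 0.1344, 0.0724]
tcp_rot: [0.995, 0.096, 0.0, -0.0]
contact_force: [0.5, -0.1, 0.3]
opening: -0.002
```

```bash
for i in 1; do :; done
python3 -m inch '[[-1,[0.1,0,0],0],[-1,[0.1,0,0],0],[-1,[0.2,0,0],0],[-1,[0.2,0,0],0],[-1,[0.2,0,0],0]]'
python3 - <<'E'
from h import *
s=status.get_state();T=T_wrist(s);I=cams.read_camera("wrist");np.save("T3.npy",T)
cv2.imwrite("pics/w3.png",cv2.resize(I[0:120,150:360],None,fx=3.8,fy=3.8,interpolation=cv2.INTER_CUBIC))
E
```

```text
time: 6.35
eef_pos: [0.5613, 0.1348, 0.0723]
tcp_rot: [0.995, 0.096, 0.0, -0.0]
contact_force: [-0.7, -0.1, -0.2]
opening: -0.004
```

View pics/w3.png

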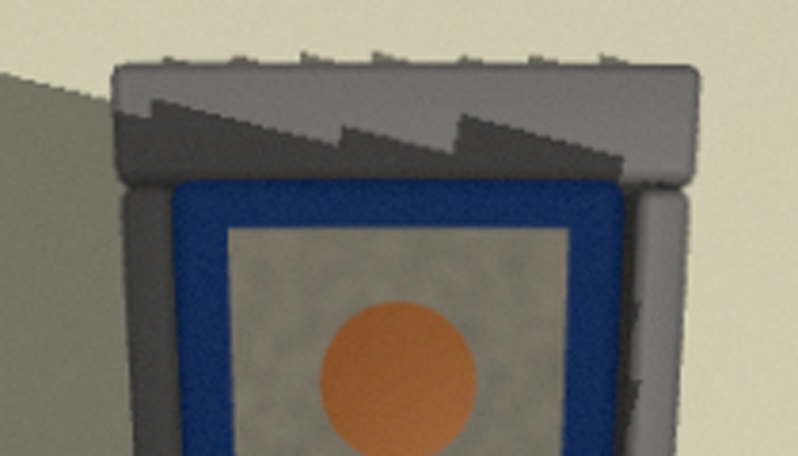

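In the picture the cassette's edge (y≈180) now covers the stop's face edge. Next I'll push until the force shows contact.

```bash
python3 -m inch '[[-1,[0.1,0,0],0],[-1,[0.1,0,0],0],[-1,[0.1,0,0],0]]'; python3 -m inch '[[-1,[0.1,0,0],0],[-1,[0.1,0,0],0],[-1,[0.1,0,0],0]]'
```

```text
time: 6.7
eef_pos: [0.562, 0.135, 0.0723]
tcp_rot: [0.995, 0.096, -0.0, -0.0]
contact_force: [-1.5, -0.8, 0.5]
opening: -0.004
time: 7.0
eef_pos: [0.5621, 0.135, 0.0723]
tcp_rot: [0.995, 0.096, -0.002, 0.0]
contact_force: [-5.2, -1.3, 3.9]
opening: -0.003
```

The tool stopped at 0.562 and the force rose to about 5 N: the cassette is home. I'll back off, lift and go over the green key.

```bash
python3 -m inch '[[-1,[-0.5,0,0],0],[-1,[-1.5,0,0],0],[-1,[-1.5,0,0],0],[-1,[-1.5,0,-3],0],[-1,[-1.5,0,-7],0],[-1,[-1.5,0,-7],0],[-1,[0,4,-7],0],[-1,[1.5,8,-7],0],[-1,[3,12,-7],0],[-1,[3.6,16,-7],0],[-1,[3.6,18.3,-7],0],[-1,[3.6,18.3,-7],0],[-1,[3.6,18.3,-7],0],[-1,[3.6,18.3,-7],0]]'
python3 - <<'E'
from h import *
s=status.get_state();Rt=R.from_quat(s["tcp_rot"]).as_matrix()
print("to green, tool cm",100*(np.array([.6335,-.0377,.088])-s["eef_pos"])@Rt)
cv2.imwrite("pics/t5.png",cv2.resize(cams.read_camera("top")[100:222,165:295],None,fx=4.6,fy=4.6,interpolation=cv2.INTER_CUBIC))
E
```

```text
time: 8.4
eef_pos: [0.6331, -0.0365, 0.1419]
tcp_rot: [0.995, 0.097, -0.0, -0.0]
contact_force: [0.9, -0.7, 0.1]
opening: -0.002
to green, tool cm [0.01728692 0.13222863 5.38880389]
```

View pics/t5.png

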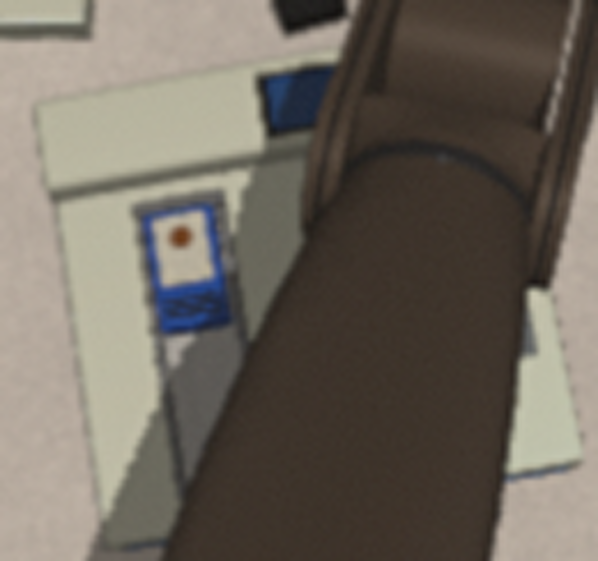

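The top view shows the cassette against the stop (far edge at y≈205). Now I'll lower onto the green key in small steps and watch the force.

```bash
python3 -m inch '[[-1,[0,0.1,2],0],[-1,[0,0.1,4],0],[-1,[0,0.1,4.8],0],[-1,[0,0.1,5],0],[-1,[0,0.1,5.2],0],[-1,[0,0.1,5.2],0],[-1,[0,0.1,5.2],0]]'
python3 -m inch '[[-1,[0,0,0.1],0],[-1,[0,0,0.2],0],[-1,[0,0,0.2],0],[-1,[0,0,0.2],0]]'
python3 -m inch '[[-1,[0,0,0.1],0],[-1,[0,0,0.2],0],[-1,[0,0,0.2],0],[-1,[0,0,0.2],0]]'
```

```text
time: 9.15
eef_pos: [0.6344, -0.0386, 0.0914]
tcp_rot: [0.995, 0.096, 0.001, 0.0]
contact_force: [-0.2, -0.3, 0.4]
opening: -0.001
time: 9.55
eef_pos: [0.6337, -0.0386, 0.0883]
tcp_rot: [0.995, 0.096, -0.0, -0.0]
contact_force: [-1.0, 0.2, 0.2]
opening: 0.0
time: 9.95
eef_pos: [0.6339, -0.0386, 0.0865]
tcp_rot: [0.995, 0.096, 0.0, 0.0]
contact_force: [-0.1, 0.6, 2.0]
opening: -0.0
```

```bash
python3 -m inch '[[-1,[0,0,0.1],0],[-1,[0,0,0.2],0],[-1,[0,0,0.3],0],[-1,[0,0,0.3],0],[-1,[0,0,0.3],0]]'
python3 - <<'E'
from h import *
import time
f=[]
for _ in range(6): cams.read_camera("wrist"); f.append(status.get_state()["contact_force"][2])
print(np.round(f,2),np.mean(f))
E
```

```text
time: 10.45
eef_pos: [0.6339, -0.0386, 0.0835]
tcp_rot: [0.995, 0.096, 0.0, 0.0]
contact_force: [-0.1, 0.4, 2.0]
opening: -0.001
[2.4  2.77 3.54 2.24 2.23 2.67] 2.64160946302965
```

```bash
python3 -m inch '[[-1,[0,0,0.1],0],[-1,[0,0,0.2],0],[-1,[0,0,0.2],0],[-1,[0,0,0.2],0]]'
python3 - <<'E'
from h import *
f=[]
for _ in range(10): cams.read_camera("wrist"); f.append(status.get_state()["contact_force"][2])
print(np.round(f,2),np.mean(f),status.get_state()["eef_pos"])
E
```

```text
time: 11.15
eef_pos: [0.6339, -0.0386, 0.0814]
tcp_rot: [0.995, 0.096, 0.0, 0.0]
contact_force: [-1.6, -0.7, 4.0]
opening: -0.003
[3.24 3.44 3.77 2.82 3.65 4.02 3.92 2.81 2.89 2.79] 3.333283487289634 [ 0.63389234 -0.03857185  0.08140769]
```

3.3 N matches about 6 mm pressed on the spring scale, and the geometry gives 6.6 mm. I'll release and withdraw.

```bash
python3 -m inch '[[-1,[0,0,-0.3],0],[-1,[0,0,-0.8],0],[-1,[0,0,-2],0],[-1,[0,0,-5],0],[-1,[0,0,-9],0],[-1,[0,0,-13],0],[-1,[-1,4,-14],0],[-1,[-2,8,-14],0],[-1,[-4,12,-14],0],[-1,[-6,16,-14],0],[-1,[-8,20,-14],0],[-1,[-10,24,-14],0],[-1,[-12,28,-14],0],[-1,[-12,32,-14],0],[-1,[-12,32,-14],0],[-1,[-12,32,-14],0],[-1,[-12,32,-14],0]]'
python3 - <<'E'
from h import *
print(status.get_state()["contact_force"])
a=cams.read_camera("top");b=cv2.imread("pics/top0.png")
c=lambda I:cv2.resize(I[100:222,120:295],None,fx=4.5,fy=4.5,interpolation=cv2.INTER_CUBIC)
cv2.imwrite("pics/t6.png",c(a))
E
```

```text
time: 13.35
eef_pos: [0.5773, -0.3743, 0.2212]
tcp_rot: [0.995, 0.097, -0.0, -0.001]
contact_force: [0.3, 0.4, 0.2]
opening: 0.002
[0.32972564 0.39372025 0.22216962]
```

View pics/t6.png

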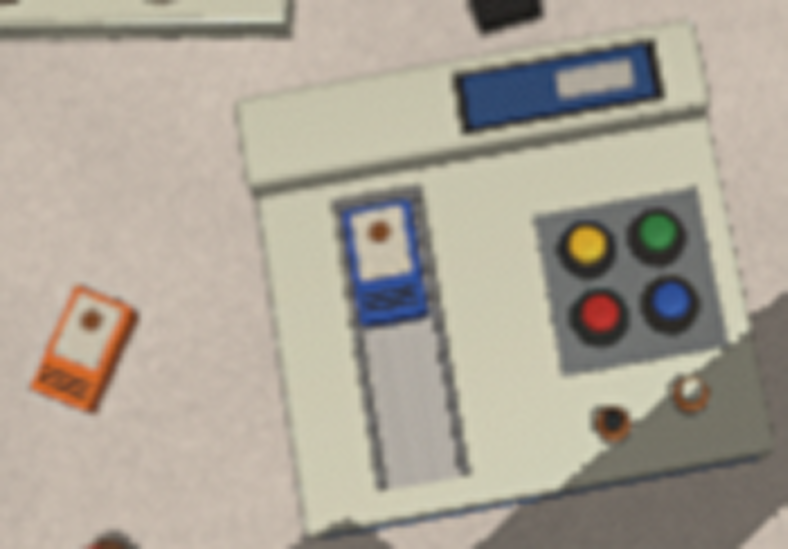

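The cassette sits against the stop, all four keys look up, and the vials and orange cassette haven't moved. The arm is clear, so I'm handing in.

```bash
python3 -c "
from plant import ctrl;print(ctrl.sign_off())"
```

```text
the job is handed in; nothing more can be done
None
```

I pushed the blue cassette home with the shut fingertips, pressed and released the green key, withdrew, and handed the job in at about 13.4 s of the 42 s allowed. The sign-off gave no verdict.

- **Cassette:** it stopped moving against the end stop and the push force rose to about 5 N. The later top view shows it still against the stop.
- **Green key:** the mean force was about 3.3 N, which on the spring scale means about 6 mm down (6.6 mm by the tool's height). I then let it up. The key's travel isn't measured directly, so both figures are inferred.
- **Other objects:** in the last top view all four keys look up, and the vials and orange cassette stand where they were. The bottle was mostly outside that crop and the slide box wholly outside it. I did not re-check either, but the fingertips passed them only at about 0.18 m height or more.
- **Withdrawal:** the final force reading was near zero, with the arm clear of everything.

No check failed or disagreed.

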